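# Hang the saddle caddy on the twin-pin stand

## Robot

A 7-joint arm with a two-finger parallel gripper is mounted at the origin on a cart in front of the work surface, level with it; the furniture and walls round the work are solid. World frame = base frame: x ahead of the robot, y to its left, z up, the work surface at z = 0. Lengths are in m, angles in rad, forces in N, time in s.
With the tool pointing down it reaches from about 0.425 to 0.825 m from the base axis. Payload 3.6 kg.
Tool frame: the origin (TCP) lies at the very end of the fingers, on their centre line; the grasp point (between the pads) lies 19 mm behind it; z points along the fingers, y is the line along which they close (so a half turn about z gives the same grasp; the last joint's range is limited). The gripper opens to 85 mm and grips with 20 to 120 N. Pads are 22 mm wide; open, the fingers measure 114 mm over their backs; the gripper's body (76 mm by 85 mm) begins 54 mm behind the grasp point. The pads swing forward as they close: fully open they stand 13 mm farther back than shut.
Start: joints at [1.099, 0.615, -0.013, 1.423, 0.008, 1.103, -0.04], TCP at [0.28, -0.586, 0.231] pointing down, gripper open.
Joint ranges: [-3.12, 3.12], [-0.3, 2.06], [-1.34, 1.32], [0.26, 2.42], [-1.36, 4.5], [0.01, 1.98], [-2.84, 2.84]. Speed limits (rad/s): [2.79, 2.79, 3.14, 3.14, 3.14, 3.14, 3.14].

## Interface

Orientations are given as a 3x3 rotation matrix whose columns are the frame's x, y, z axes.
In Python, from station import observe, snapshot, close_job gives the robot as it stands. The module is installed in compiled form; this text tells all that it offers.
- The arm moves only by the shell command python3 -m creep 'ROWS' [OPENING] [FORCE]. ROWS is JSON, a list of rows, each a list of 2 entries, a list of its own where there are three numbers: the shift along the world's x, y, z in m, then the turn, a rotation vector about the world's x, y, z in rad. In form: [[[dx, dy, dz], [wx, wy, wz]], ...]. A call has exactly 5 rows; each row shifts and turns the commanded pose from where the row before left it; what a row does not reach is not made up. A row lasts 1/12 s, in which the tool goes at most 41.7 mm and 7.16 degrees, less where a joint would pass 70% of its speed; a pose out of reach is approached as far as the arm can. A call is refused whole if a number of a shift passes 0.0417 or a number of a turn 0.125, either way. A call with a gripper value outside its range is refused whole. OPENING is the opening, from 0 (shut) to 1 (fully open), set as the call begins (- or left out, the last holds). The fingers move at their own pace and stop on an object; FORCE is the grip in N (left out, the last holds). Time passes only in rows, so rows that do not move let the fingers close, or fill a call up. It gives the time, the measured TCP pose, the force, the opening and the grip force at its end, in the units of the state.
- observe(): the state, without advancing time (a new reading comes with each control period).
- snapshot(name): name is "scene" or "side" or "wrist"; returns a dict with "image" (480x640x3 uint8, red, green, blue), "depth" (480x640 float32, m along the optical axis (not along the pixel's ray), 0 where there is no reading), "fx", "fy", "cx", "cy" (pixels), "D" ([k1, k2, p1, p2, k3] as OpenCV has them; the pictures are not rectified), "xyz" and "rotation" of the camera in the world. Camera axes: x right, y up, looking along -z (the intrinsics and any distortion apply to the point x, -y, -z); pixel columns grow to the right and rows downward; lengths in m; the calibration is good to about 2 mm. A picture is of the moment at which its call begins.
- close_job(): hands the job in; it is judged then, once.
The state is a dict: "clock": time; "joint_positions": joint angles; "qvel": joint speeds; "tau": joint torques, N m; "tool_pos": TCP position; "eef_rot": TCP orientation; "force": force on the tool from outside, world axes, zero at the start; "torque": the same for the moment, N m; "grip_width": finger opening in m; "finger_force": force on a finger pad.
Only numpy, scipy, OpenCV 4.12 (cv2) and the standard library are available. Lean on these libraries where they do the work, as an engineer would, in place of code of your own. Each camera call takes 0.05 s, during which the arm holds its last target. There are 200 camera calls.

## Task

Pick the white double-pocket caddy up by its blue handle and hang it, either way round, on the blue bar of the bench stand so that both steel pins go through its two seat holes. The bar is clamped somewhere along its rail, so feel for the pins with light contact, then press the caddy down past the two spring catches until its seat lies fully home, flush on the bar, and let go. Press gently, never with more than about 2 kg, and leave the two bottles and the timer where they stand.

Things in the scene. Friction and masses are not known exactly. Their poses are not given: they have to be found in the camera images.
- caddy: Loose white saddle caddy, 112 x 126 x 114 mm, 0.2 to 0.4 kg, the same after a half turn about z. Origin: centre of underside, z up. Two open pockets, 36 mm in x, 126 mm in y, 60 mm high, lie at x = 20 to 56 and -20 to -56 mm. Between them is a 40 mm wide tunnel along y, open below and at its ends, roofed by the seat plate.
- caddy_seat (a point): Centre of the underside of the caddy's seat plate, 54 mm above its origin; same axes. The plate is 6 mm thick, 40 mm in x, 126 mm in y (ends at y = +-63 mm), with two round through holes of 10 mm diameter at x = 0, y = +25 and -25 mm.
- caddy_grip (a point): Middle of the caddy's blue handle, 105 mm above its origin: a crossbar along y, 10 mm thick in x, 18 mm high, 126 mm long. Grip it here from above across the 10 mm, fingertips staying at least 26 mm above the seat plate's underside, through which the 24 mm pins come. The caddy's centre of mass lies on the same upright line.
- stand: Fixed aluminium stand, 130 x 246 mm. Origin: centre of its underside on the table, z up. A rail along y, 26 mm wide, top 100 mm above the table, stands on posts 16 mm thick at y = +108 and -108 mm; the space between the posts is free. On the rail is clamped a blue bar with two pins and two spring catches.
- stand_mid (a point): Fixed point of the stand at x = 0, y = 0, 115 mm above its origin, in the top face of the blue bar (30 mm in x, 166 mm in y). The bar's own centre lies anywhere from -20 to +20 mm along the stand's y from this point, not measured; it is rigidly clamped and does not move. Two fixed vertical steel pins, 8 mm diameter, 24 mm tall, stand at x = 0, +25 and -25 mm in y from the bar's centre.
- stand_catches (a point): Fixed point of the stand at x = 0, y = 0, 124 mm above its origin: height of the centres of two spring ball catches (ball radius 8 mm), one at each end of the bar, in black housings 69 to 82 mm from the bar's centre, tops 131 mm above the table. The balls reach in to 61 mm and yield outward. The seat meets them 12 to 15 mm above the bar; pushing it past takes about 5 to 15 N beyond its weight; then they hold it down.
- bottle_amber: Bystander: amber glass reagent bottle with black cap, 56 mm diameter, 115 mm high, origin at the centre of its underside. Leave alone.
- bottle_small: Bystander: small white bottle with yellow cap, 35 mm diameter, 68 mm high, origin at the centre of its underside. Leave alone.
- timer: Bystander: white bench timer with three coloured keys, 62 x 66 x 19 mm, origin at the centre of its underside. Leave alone.
Things that resemble listed ones, but are neither listed nor needed, are in the scene too. Of the things that look like the caddy, the larger one is meant.

How it is judged:
By the outcome, as a careful person would: the job done as asked, in the order asked, and still so for the second after the job is handed in, with the robot touching nothing.
It also fails if it takes over 72 s, if anything falls off the work surface, if the arm or the gripper's body presses on something with over 40 N, if the wrist force passes 120 N, or if a joint passes its speed limit or range.

## Working session

There is one attempt and no reset: what is moved stays moved. The work goes in short steps, Python scripts to look and compute and a shell command to move; the robot and the scene stay as the last step left them, time stands still between calls to the robot, and variables do not carry over. Pictures are saved under pics/ and viewed, at most 10 in all, crops included, and the job is handed in when it is done.

```bash
mkdir -p pics; cat > h.py <<'E'
import numpy as np, cv2
from station import observe, snapshot
def save(s,n): cv2.imwrite('pics/'+n,cv2.cvtColor(s['image'],cv2.COLOR_RGB2BGR))
def rays(s,px):
    K=np.array([[s['fx'],0,s['cx']],[0,s['fy'],s['cy']],[0,0,1]])
    p=cv2.undistortPoints(np.array(px,float).reshape(-1,1,2),K,np.array(s['D'],float)).reshape(-1,2)
    d=np.c_[p[:,0],-p[:,1],-np.ones(len(p))]
    return np.array(s['xyz']),d@np.array(s['rotation']).T
def plane(s,px,z):
    o,d=rays(s,px); return o+d*((z-o[2])/d[:,2])[:,None]
def pts(s):  # world point image from depth
    h,w=s['depth'].shape; u,v=np.meshgrid(np.arange(w),np.arange(h))
    o,d=rays(s,np.c_[u.ravel(),v.ravel()])
    return (o+d*s['depth'].reshape(-1,1)).reshape(h,w,3)
E
python3 - <<'E'
from h import *
import pickle
o=observe(); print({k:np.round(v,3).tolist() for k,v in o.items()})
for n in ['scene','side','wrist']:
    s=snapshot(n); save(s,n+'0.png'); pickle.dump(s,open(n+'.pkl','wb')); print(n,np.round(s['xyz'],3),np.round(s['rotation'],2).tolist(),s['fx'],s['D'])
E
```

```text
{'clock': 0.0, 'joint_positions': [1.098, 0.616, -0.013, 1.425, 0.008, 1.103, -0.04], 'qvel': [-0.002, 0.001, -0.001, 0.0, -0.001, -0.0, 0.001], 'tau': [0.0, -46.921, 0.259, -17.103, 0.01, 0.01, -0.0], 'tool_pos': [0.28, -0.586, 0.23], 'eef_rot': [[0.902, 0.431, -0.001], [0.431, -0.902, 0.002], [-0.0, -0.003, -1.0]], 'force': [-0.043, 0.672, -0.132], 'torque': [0.016, -0.008, -0.012], 'finger_force': 0.0, 'grip_width': 0.086}
scene [0.06  0.269 0.81 ] [[-0.52, 0.66, -0.55], [-0.86, -0.39, 0.34], [0.01, 0.65, 0.76]] 446.8014360630248 [-0.06028016  0.          0.          0.          0.        ]
side [0.409 0.883 0.885] [[-0.99, 0.09, -0.1], [-0.13, -0.64, 0.76], [0.01, 0.76, 0.65]] 600.1294351975248 [-0.02256199  0.          0.          0.          0.        ]
wrist [ 0.345 -0.555  0.373] [[0.43, 0.87, 0.25], [-0.9, 0.42, 0.12], [-0.0, -0.28, 0.96]] 385.2178012473023 [-0.05905962  0.          0.          0.          0.        ]
```

View pics/scene0.png

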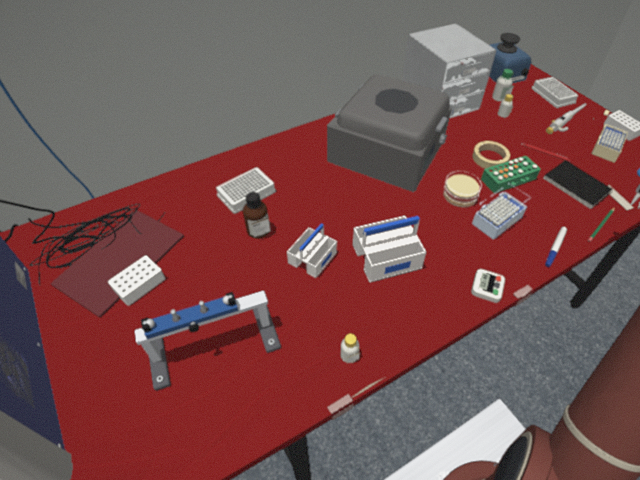

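View pics/side0.png

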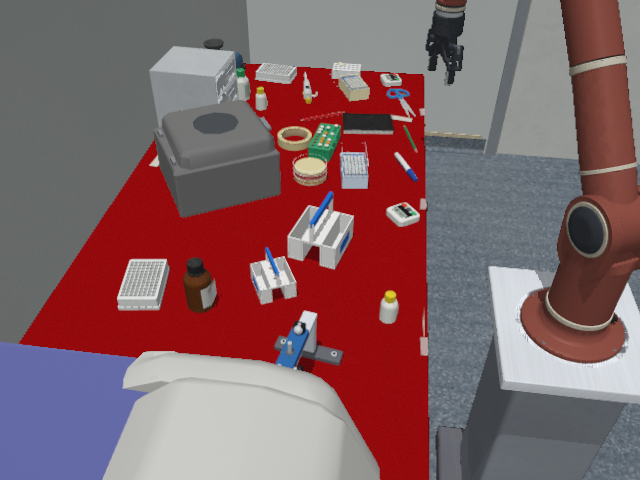

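The caddy candidates are the large white one with a blue handle at scene (392,245) / side (321,230), and a smaller lookalike at scene (312,250) / side (272,275). I choose the larger one. The stand is at scene (205,325), with its bar from (145,326) to (235,299). The amber bottle is at (257,215), the small bottle at (350,348) and the timer at (489,286).

```bash
python3 - <<'E'
from h import *
import pickle
for n in ['scene','side']:
    s=pickle.load(open(n+'.pkl','rb')); P=pts(s); im=s['image']
    hsv=cv2.cvtColor(im,cv2.COLOR_RGB2HSV)
    blue=((hsv[...,0]>100)&(hsv[...,0]<130)&(hsv[...,1]>120)&(s['depth']>0)).astype(np.uint8)
    k,l,st,c=cv2.connectedComponentsWithStats(blue)
    for i in range(1,k):
        if st[i,4]<60: continue
        q=P[l==i]; 
        if q[:,0].max()>1.5 : continue
        top=q[q[:,2]>np.percentile(q[:,2],40)]
        m=np.median(top,0); r=cv2.minAreaRect((top[:,:2]*1000).astype(np.float32))
        print(n,np.round(c[i]),st[i,4],'med',np.round(m,3),'z',np.round(np.percentile(q[:,2],[2,50,98]),3),'rect mm',np.round(r[0]),np.round(r[1]),round(r[2],1))
    # occupied clusters over table
    z=P[...,2]; 
    occ=((z>.012)&(z<.4)&(s['depth']>0)&(P[...,0]>.2)&(P[...,0]<1.1)&(abs(P[...,1])<1)).astype(np.uint8)
    k,l,st,c=cv2.connectedComponentsWithStats(occ)
    for i in range(1,k):
        if st[i,4]<120: continue
        q=P[l==i]; print('  obj',np.round(c[i]),st[i,4],np.round(np.percentile(q,1,axis=0),3),np.round(np.percentile(q,99,axis=0),3))
s=pickle.load(open('scene.pkl','rb'))
im=s['image'][170:390,110:450]; cv2.imwrite('pics/crop1.png',cv2.cvtColor(cv2.resize(im,None,fx=2.3,fy=2.3,interpolation=2),cv2.COLOR_RGB2BGR))
E
```

```text
scene [ 28. 122.] 127 med [1.036 0.417 0.319] z [0.116 0.273 0.37 ] rect mm [1036.  416.] [ 5. 21.] 74.1
scene [391. 225.] 358 med [ 0.527 -0.169  0.113] z [0.1   0.111 0.116] rect mm [ 527. -170.] [123.  12.] 75.7
scene [311. 237.] 104 med [ 0.609 -0.019  0.077] z [0.072 0.077 0.08 ] rect mm [610. -23.] [ 7. 82.] 25.4
scene [550. 258.] 78 med [ 0.323 -0.491  0.014] z [0.008 0.013 0.017] rect mm [ 323. -490.] [10. 38.] 25.7
scene [397. 267.] 117 med [ 0.473 -0.157  0.035] z [0.021 0.03  0.041] rect mm [ 473. -158.] [55.  4.] 76.5
scene [190. 317.] 1146 med [0.531 0.276 0.115] z [0.106 0.115 0.118] rect mm [530. 269.] [161.  35.] 80.3
  obj [242.   5.] 128 [ 1.095 -0.157  0.36 ] [ 1.1   -0.077  0.382]
  obj [444.   8.] 120 [ 1.095 -0.831  0.199] [ 1.1   -0.728  0.264]
  obj [348.  14.] 214 [ 1.095 -0.495  0.253] [ 1.1   -0.338  0.327]
  obj [293.  22.] 461 [ 1.095 -0.327  0.243] [ 1.1   -0.184  0.345]
  obj [418. 101.] 17931 [ 0.659 -0.987  0.018] [ 1.1   -0.222  0.202]
  obj [184.  37.] 1209 [ 1.095 -0.13   0.283] [1.1   0.164 0.379]
  obj [114.  42.] 415 [1.096 0.146 0.322] [1.1   0
[... 3028 characters left out ...]
j [  8. 198.] 152 [1.096 0.016 0.209] [1.1   0.074 0.257]
  obj [321. 232.] 2580 [ 0.462 -0.243  0.013] [ 0.594 -0.097  0.115]
  obj [403. 213.] 419 [ 0.308 -0.345  0.012] [ 0.381 -0.27   0.021]
  obj [  6. 227.] 212 [1.097 0.044 0.155] [1.1   0.107 0.22 ]
  obj [  7. 260.] 187 [1.096 0.086 0.097] [1.1   0.134 0.159]
  obj [272. 276.] 1194 [ 0.561 -0.076  0.013] [0.661 0.03  0.079]
  obj [142. 282.] 1919 [ 0.834 -0.041  0.013] [0.924 0.085 0.034]
  obj [198. 285.] 1273 [0.721 0.03  0.014] [0.774 0.076 0.117]
  obj [389. 306.] 439 [0.349 0.024 0.013] [0.383 0.052 0.071]
  obj [302. 342.] 1720 [0.454 0.128 0.012] [0.572 0.274 0.137]
  obj [369. 457.] 369 [0.383 0.555 0.338] [0.408 0.608 0.4  ]
```

View pics/crop1.png

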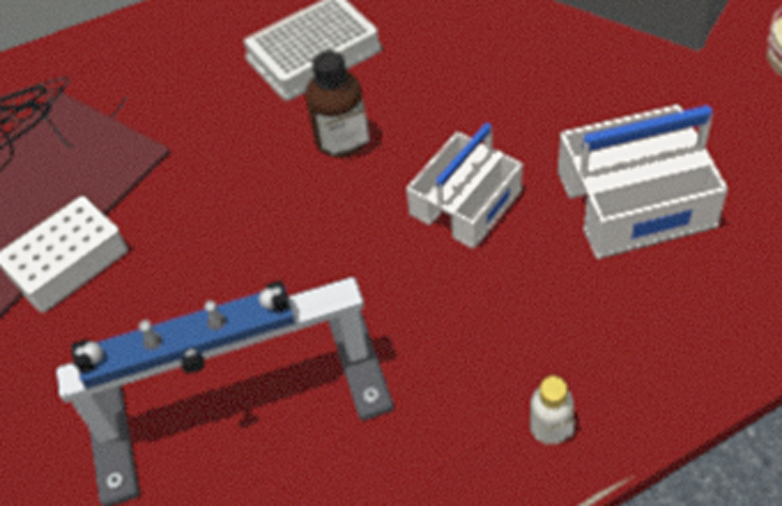

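The crop confirms it: the larger caddy is on the right with its handle at crop (648,127), and the decoy is the small one at (465,155). The stand's pins are at crop (148,335) and (213,315), and its bar is offset towards the +y end. I'm moving above the caddy first for a wrist look, then above the stand.

```bash

R='' 
python3 -m creep '[[[0.0165,0.028,0.004],[0,0,0.06]],[[0.0165,0.028,0.004],[0,0,0.06]],[[0.0165,0.028,0.004],[0,0,0.06]],[[0.0165,0.028,0.004],[0,0,0.06]],[[0.0165,0.028,0.004],[0,0,0.06]]]' 0.6
python3 -m creep '[[[0.0165,0.028,0.004],[0,0,0.06]],[[0.0165,0.028,0.004],[0,0,0.06]],[[0.0165,0.028,0.004],[0,0,0.06]],[[0.0165,0.028,0.004],[0,0,0.06]],[[0.0165,0.028,0.004],[0,0,0.06]]]'
python3 -m creep '[[[0.0165,0.028,0.004],[0,0,0.06]],[[0.0165,0.028,0.004],[0,0,0.06]],[[0.0165,0.028,0.004],[0,0,0.06]],[[0.0165,0.028,0.004],[0,0,0.06]],[[0,0,0],[0,0,0]]]'
python3 - <<'E'
from h import *
import pickle
s=snapshot('wrist'); save(s,'w1.png'); pickle.dump(s,open('w1.pkl','wb'))
o=observe(); print(o['clock'],o['tool_pos'],o['eef_rot'],o['joint_positions'])
E
```

```text
clock: 0.57
tool_pos: [0.3632, -0.4449, 0.2512]
eef_rot: [[0.733, 0.681, -0.0], [0.681, -0.733, 0.001], [0.0, -0.001, -1.0]]
force: [0.7, 0.4, 0.1]
grip_width: 0.0514
finger_force: 0.0
clock: 0.98
tool_pos: [0.4456, -0.3049, 0.2713]
eef_rot: [[0.499, 0.867, -0.001], [0.867, -0.499, 0.0], [-0.0, -0.001, -1.0]]
force: [0.5, -0.6, 0.1]
grip_width: 0.0511
finger_force: 0.0
clock: 1.4
tool_pos: [0.5154, -0.1855, 0.2883]
eef_rot: [[0.267, 0.964, 0.005], [0.964, -0.267, 0.006], [0.007, 0.003, -1.0]]
force: [1.1, 0.9, 0.4]
grip_width: 0.0511
finger_force: 0.0
1.45 [ 0.51330506 -0.18961522  0.2876454 ] [[ 0.27278265  0.96207404  0.00177904]
 [ 0.96207106 -0.27278661  0.00259728]
 [ 0.00298408  0.00100307 -0.99999504]] [ 0.52149894  0.41537968 -0.30551845  1.63349977  0.13248257  1.11232523
 -0.09450585]
```

```bash

python3 -m creep '[[[0.001,0.03,0.003],[0,0,0.007]],[[0.001,0.03,0.003],[0,0,0.007]],[[0.001,0.03,0.003],[0,0,0.007]],[[0.001,0.03,0.003],[0,0,0.007]],[[0.001,0.03,0.003],[0,0,0.007]]]' | head -2
python3 -m creep '[[[0.001,0.03,0.003],[0,0,0.007]],[[0.001,0.03,0.003],[0,0,0.007]],[[0.001,0.03,0.003],[0,0,0.007]],[[0.001,0.03,0.003],[0,0,0.007]],[[0.001,0.03,0.003],[0,0,0.007]]]' | head -2
python3 -m creep '[[[0.001,0.03,0.003],[0,0,0.007]],[[0.001,0.03,0.003],[0,0,0.007]],[[0.001,0.03,0.003],[0,0,0.007]],[[0.001,0.02,0.003],[0,0,0.007]],[[0,0,0],[0,0,0]]]' | head -2
python3 - <<'E'
from h import *
import pickle
s=snapshot('wrist'); save(s,'w2.png'); pickle.dump(s,open('w2.pkl','wb'))
o=observe(); print(o['clock'],o['tool_pos'],o['eef_rot'],o['joint_positions'])
a=pickle.load(open('w1.pkl','rb'))
cv2.imwrite('pics/w12.png',cv2.cvtColor(np.hstack([cv2.resize(a['image'],(320,240)),cv2.resize(s['image'],(480,360))[:240*1] if 0 else cv2.resize(s['image'],(320,240))]),cv2.COLOR_RGB2BGR))
P=pts(a); hsv=cv2.cvtColor(a['image'],cv2.COLOR_RGB2HSV)
for n,s in(('w1',a),('w2',s)):
    P=pts(s); hsv=cv2.cvtColor(s['image'],cv2.COLOR_RGB2HSV)
    b=((hsv[...,0]>100)&(hsv[...,0]<130)&(hsv[...,1]>120)&(s['depth']>0)).astype(np.uint8)
    k,l,st,c=cv2.connectedComponentsWithStats(b)
    for i in range(1,k):
        if st[i,4]<300: continue
        q=P[l==i]; t=q[q[:,2]>np.percentile(q[:,2],40)]; r=cv2.minAreaRect((t[:,:2]*1000).astype(np.float32))
        print(n,np.round(c[i]),st[i,4],np.round(np.percentile(q[:,2],[2,50,98]),3),np.round(r[0],1),np.round(r[1],1),round(r[2],2))
E
```

```text
clock: 1.87
tool_pos: [0.5156, -0.0449, 0.302]
clock: 2.28
tool_pos: [0.5211, 0.1051, 0.3171]
clock: 2.7
tool_pos: [0.5243, 0.2204, 0.3293]
2.75 [0.52487538 0.2170136  0.32893171] [[ 1.83081678e-01  9.83097409e-01 -7.64030977e-04]
 [ 9.83097671e-01 -1.83081408e-01  4.10273849e-04]
 [ 2.63459291e-04 -8.26230699e-04 -9.99999624e-01]] [-0.15515528  0.4336497  -0.42795834  1.50099292  0.18417335  1.24749768
 -0.79092277]
w1 [396.  17.] 368 [0.072 0.077 0.079] [622.3 -43.2] [ 5.3 37.7] 26.05
w1 [330. 192.] 1465 [0.112 0.114 0.115] [ 529.  -169.9] [122.2   8.2] 76.46
w2 [322. 148.] 4363 [0.113 0.115 0.117] [534.5 269.6] [163.4  28.9] 80.29
```

View pics/w12.png

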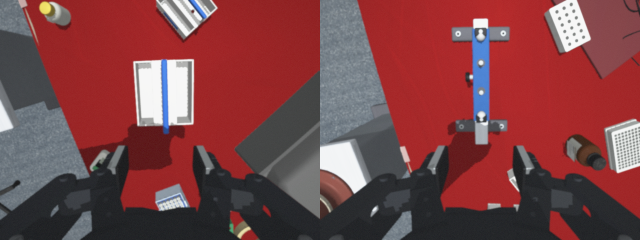

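View pics/w2.png

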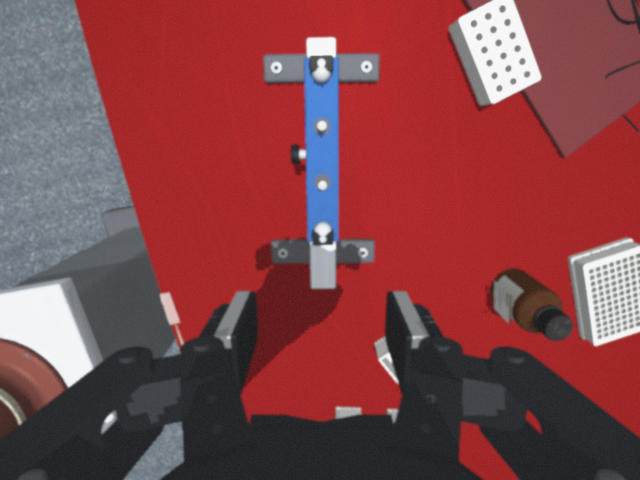

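The left half shows the caddy with its handle at about (330,192) in full wrist pixels. The right half and full picture show the stand, with pin tops at (322,126) and (322,184) and balls at (320,68) and (322,230). I'm refining the pin and hole centres and casting rays.

```bash
python3 - <<'E'
from h import *
import pickle
def blob(s,c,r,f):
    u,v=c; g=cv2.cvtColor(s['image'],cv2.COLOR_RGB2HSV).astype(int)[v-r:v+r+1,u-r:u+r+1]
    m=f(g).astype(np.uint8); k,l,st,ce=cv2.connectedComponentsWithStats(m); i=1+np.argmax(st[1:,4]); return ce[i]+[u-r,v-r],st[i,4]
s=pickle.load(open('w2.pkl','rb'))
pins=[]
for c in((322,126),(322,184)):
    # top cap: bright, low saturation
    p,a=blob(s,c,9,lambda g:(g[...,1]<40)&(g[...,2]>185)); q,a2=blob(s,c,9,lambda g:(g[...,1]<90))
    print('pin px',p,a,q,a2,plane(s,[p],.139)); pins.append(plane(s,[p],.139)[0])
pins=np.array(pins); d=pins[0]-pins[1]; print('pin dist',np.linalg.norm(d),'angle',np.degrees(np.arctan2(d[1],d[0])),'mid',pins.mean(0))
balls=plane(s,[(320.5,63),(322,233)],.131);print(balls.mean(0))
sc=pickle.load(open('scene.pkl','rb'))
for z in(.139,):
    for i in(0,1):
        # scene pixel prediction
        o=np.array(sc['xyz']);Rm=np.array(sc['rotation']);v=(pins[i]-o)@Rm
        K=np.array([[sc['fx'],0,sc['cx']],[0,sc['fy'],sc['cy']],[0,0,1]])
        pp=cv2.projectPoints(np.array([[v[0],-v[1],-v[2]]]),np.zeros(3),np.zeros(3),K,np.array(sc['D']))[0].ravel();print('scene pred',pp)
        u,w=int(round(pp[0])),int(round(pp[1])); print(cv2.cvtColor(sc['image'],cv2.COLOR_RGB2HSV)[w-5:w+6,u-5:u+6,1])
# caddy: white top rims & handle in w1
a=pickle.load(open('w1.pkl','rb'));P=pts(a);hsv=cv2.cvtColor(a['image'],cv2.COLOR_RGB2HSV)
n=np.radians(76.4);ey=np.array([np.cos(n),np.sin(n)]);ex=np.array([ey[1],-ey[0]])
c0=np.array([.529,-.1699]);L=(P[...,:2]-c0);U=L@ex;V=L@ey;z=P[...,2]
for nm,m in(('rim',(z>.055)&(z<.065)&(abs(U)<.08)&(abs(V)<.08)),('handle',(z>.108)&(z<.118)&(hsv[...,1]>120)&(abs(U)<.08)&(abs(V)<.08))):
    q=np.c_[U[m],V[m]]*1000; r=cv2.minAreaRect(P[m][:,:2].astype(np.float32)*1000)
    print(nm,m.sum(),np.percentile(q,[.5,99.5],axis=0).round(1).tolist(),np.round(r[0],1),np.round(r[1],1),r[2])
E
```

```text
pin px [321.56       125.02666667] 75 [321.48557692 125.55769231] 208 [[0.53937795 0.29450518 0.139     ]]
pin px [322.04615385 184.78461538] 65 [321.94818653 181.92227979] 193 [[0.53089364 0.24529922 0.139     ]]
pin dist 0.049932059075261596 angle 80.21700416349837 mid [0.5351358 0.2699022 0.139    ]
[0.53510169 0.27221306 0.131     ]
scene pred [171.66447445 310.74742648]
[[193 178 183 183 191 192 183 202 192 188 197]
 [186 192 189 188 195 196 188 188 188 190 194]
 [189 193 190 193 179 154 143 158 197 195 203]
 [185 187 188 163 114  65  54  84 148 192 186]
 [181 185 177 107  42  10   8  31 100 169 151]
 [199 189 161  76  19   6   9   3  49  77  85]
 [201 193 154  63   9   6  10   3  17  95 139]
 [149 124  92  54  20   8   6  10  32  91 143]
 [ 86  97 112 129  87  37  13   5  13  49  86]
 [143 153 154 158 129  70  10   5   3  11  35]
 [153 161 157 153 139  98  26   7   7  10   9]]
scene pred [200.15214398 302.07503109]
[[183 183 188 180 183 191 180 175 188 182 190]
 [190 179 176 190 196 186 189 192 188 191 186]
 [179 187 191 201 180 174 183 182 194 210 190]
 [186 186 189 184 160 109 108 128 174 182 193]
 [183 199 187 170  97  33  28  46 102 165 184]
 [184 200 193 150  45   0   7   1  44 110  96]
 [189 183 195 118  26   8  10   8   6  64 125]
 [170 162 141  90  29  12   6   8  13  95 158]
 [ 95  79  86 118 112  43   0   6   5  57 124]
 [121 141 145 156 151  86  11  12   5  16  65]
 [157 157 161 161 149  92  11   7   5   5   3]]
rim 5908 [[-55.2, -62.6], [55.6, 62.4]] [ 528.9 -170.1] [125.9 112.4] 76.4662094116211
handle 1460 [[-4.1, -61.2], [4.1, 61.2]] [ 528.9 -170.2] [124.8   8.4] 76.48065948486328
```

```bash

python3 -m creep '[[[0.0003,-0.03,-0.009],[0,0,-0.004]],[[0.0003,-0.03,-0.009],[0,0,-0.004]],[[0.0003,-0.03,-0.009],[0,0,-0.004]],[[0.0003,-0.03,-0.009],[0,0,-0.004]],[[0.0003,-0.03,-0.009],[0,0,-0.004]]]' | head -2
python3 -m creep '[[[0.0003,-0.03,-0.009],[0,0,-0.004]],[[0.0003,-0.03,-0.009],[0,0,-0.004]],[[0.0003,-0.03,-0.009],[0,0,-0.004]],[[0.0003,-0.03,-0.009],[0,0,-0.004]],[[0.0003,-0.03,-0.009],[0,0,-0.004]]]' | head -2
python3 -m creep '[[[0.0003,-0.03,-0.009],[0,0,-0.004]],[[0.0003,-0.03,-0.009],[0,0,-0.004]],[[0.0003,-0.027,-0.009],[0,0,-0.004]],[[0,0,0],[0,0,0]],[[0,0,0],[0,0,0]]]'
python3 - <<'E'
from h import *
o=observe(); R=np.array(o['eef_rot']);print(o['clock'],o['tool_pos'],np.degrees(np.arctan2(R[1,0],R[0,0])),R[:,2],o['joint_positions'])
E
```

```text
clock: 3.17
tool_pos: [0.5263, 0.0609, 0.2835]
clock: 3.58
tool_pos: [0.5269, -0.089, 0.2386]
clock: 4.0
tool_pos: [0.5268, -0.1764, 0.211]
eef_rot: [[0.245, 0.969, -0.004], [0.969, -0.245, -0.002], [-0.002, -0.003, -1.0]]
force: [1.3, 0.4, 0.1]
grip_width: 0.0511
finger_force: 0.0
4.0 [ 0.52679854 -0.17638607  0.21102222] 75.80649625117172 [-0.00368021 -0.00161668 -0.99999192] [ 0.4935374   0.5073702  -0.32215937  1.72033951  0.19342058  0.94824271
 -0.15228343]
```

```bash

python3 -m creep '[[[0,0,0],[0,0,0]],[[0,0,0],[0,0,0]],[[0,0,-0.02],[0,0,0]],[[0,0,-0.025],[0,0,0]],[[0,0,-0.025],[0,0,0]]]'
python3 -m creep '[[[0,0,-0.025],[0,0,0]],[[0,0,-0.02],[0,0,0]],[[0,0,0],[0,0,0]],[[0,0,0],[0,0,0]],[[0,0,0],[0,0,0]]]'
python3 - <<'E'
from h import *
o=observe(); R=np.array(o['eef_rot']);print(o['clock'],o['tool_pos'],np.degrees(np.arctan2(R[1,0],R[0,0])),R[:,2],o['force'])
E
```

```text
clock: 4.42
tool_pos: [0.5301, -0.1704, 0.1428]
eef_rot: [[0.235, 0.972, 0.003], [0.972, -0.235, -0.001], [0.0, 0.003, -1.0]]
force: [0.6, -0.3, -0.1]
grip_width: 0.0514
finger_force: 0.0
clock: 4.83
tool_pos: [0.5304, -0.171, 0.0987]
eef_rot: [[0.236, 0.972, 0.003], [0.972, -0.236, -0.0], [0.0, 0.003, -1.0]]
force: [0.5, 0.7, 1.4]
grip_width: 0.0515
finger_force: 0.0
4.8333 [ 0.53040552 -0.17097218  0.09874335] 76.3764490381768 [ 2.60783154e-03 -3.98760636e-04 -9.99996520e-01] [0.48344666 0.70947983 1.38901964]
```

```bash

python3 -m creep '[[[-0.001,0.001,-0.006],[0,0.0026,0]],[[0,0,-0.0065],[0,0,0]],[[0,0,0],[0,0,0]],[[0,0,0],[0,0,0]],[[0,0,0],[0,0,0]]]'
python3 -m creep '[[[0,0,0],[0,0,0]],[[0,0,0],[0,0,0]],[[0,0,0],[0,0,0]],[[0,0,0],[0,0,0]],[[0,0,0],[0,0,0]]]' 0 80
python3 -m creep '[[[0,0,0],[0,0,0]],[[0,0,0],[0,0,0]],[[0,0,0],[0,0,0]],[[0,0,0],[0,0,0]],[[0,0,0],[0,0,0]]]' 
```

```text
clock: 5.25
tool_pos: [0.5283, -0.1706, 0.085]
eef_rot: [[0.237, 0.972, -0.002], [0.972, -0.237, -0.0], [-0.001, -0.002, -1.0]]
force: [-0.5, 0.1, 0.2]
grip_width: 0.051
finger_force: 0.0
clock: 5.67
tool_pos: [0.528, -0.1704, 0.085]
eef_rot: [[0.237, 0.972, -0.003], [0.972, -0.237, 0.0], [-0.001, -0.003, -1.0]]
force: [-0.4, 0.6, 2.1]
grip_width: 0.0089
finger_force: 78.3
clock: 6.08
tool_pos: [0.528, -0.1704, 0.085]
eef_rot: [[0.237, 0.972, -0.003], [0.972, -0.237, -0.0], [-0.001, -0.003, -1.0]]
force: [-1.5, 0.6, 4.0]
grip_width: 0.0089
finger_force: 78.5
```

```bash

python3 -m creep '[[[0,0,0.01],[0,0,0]],[[0,0,0.015],[0,0,0]],[[0,0,0.02],[0,0,0]],[[0,0,0.02],[0,0,0]],[[0,0,0.02],[0,0,0]]]'
python3 -m creep '[[[0,0,0.025],[0,0,0]],[[0,0,0.025],[0,0,0]],[[0,0,0.025],[0,0,0]],[[0,0,0.02],[0,0,0]],[[0,0,0.01],[0,0,0]]]'
python3 -m creep '[[[0,0,0],[0,0,0]],[[0,0,0],[0,0,0]],[[0,0,0],[0,0,0]],[[0,0,0],[0,0,0]],[[0,0,0],[0,0,0]]]'
python3 - <<'E'
from h import *
s=snapshot('scene'); save(s,'scene1.png')
cv2.imwrite('pics/c2.png',cv2.cvtColor(s['image'][100:400,100:500],cv2.COLOR_RGB2BGR))
E
```

```text
clock: 6.5
tool_pos: [0.5278, -0.1704, 0.1703]
eef_rot: [[0.237, 0.972, -0.004], [0.972, -0.237, 0.001], [-0.0, -0.004, -1.0]]
force: [1.0, -0.6, -3.2]
grip_width: 0.0085
finger_force: 78.1
clock: 6.92
tool_pos: [0.5292, -0.1705, 0.2776]
eef_rot: [[0.237, 0.972, 0.002], [0.972, -0.237, -0.001], [-0.001, 0.002, -1.0]]
force: [0.4, -0.1, -2.0]
grip_width: 0.0086
finger_force: 78.2
clock: 7.33
tool_pos: [0.5274, -0.1703, 0.2733]
eef_rot: [[0.237, 0.972, -0.006], [0.972, -0.237, 0.001], [-0.0, -0.006, -1.0]]
force: [-0.2, 0.2, -2.7]
grip_width: 0.0088
finger_force: 78.2
```

View pics/c2.png

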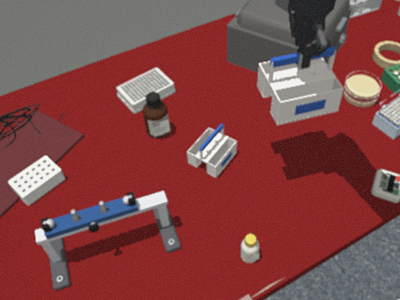

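The caddy is held level by its handle at crop (300,60), clear of everything. I'm carrying it over the stand.

```bash

python3 -m creep '[[[0.0005,0.015,0],[0,0,0.004]],[[0.0005,0.025,0],[0,0,0.004]],[[0.0005,0.03,0],[0,0,0.004]],[[0.0005,0.03,0],[0,0,0.004]],[[0.0005,0.03,0],[0,0,0.004]]]' | head -2
python3 -m creep '[[[0.0005,0.03,0],[0,0,0.004]],[[0.0005,0.03,0],[0,0,0.004]],[[0.0005,0.03,0],[0,0,0.004]],[[0.0005,0.03,0],[0,0,0.004]],[[0.0005,0.03,0],[0,0,0.004]]]' | head -2
python3 -m creep '[[[0.0005,0.03,0],[0,0,0.004]],[[0.0005,0.03,0],[0,0,0.004]],[[0.0005,0.03,0],[0,0,0.004]],[[0.0005,0.03,0],[0,0,0.004]],[[0.0005,0.025,0],[0,0,0.004]]]' | head -2
python3 -m creep '[[[0,0.015,0],[0,0,0.004]],[[0,0.005,0],[0,0,0.004]],[[0,0,0],[0,0,0]],[[0,0,0],[0,0,0]],[[0,0,0],[0,0,0]]]' | head -2
python3 -m creep '[[[0,0,0],[0,0,0]],[[0,0,0],[0,0,0]],[[0,0,0],[0,0,0]],[[0,0,0],[0,0,0]],[[0,0,0],[0,0,0]]]'
python3 - <<'E'
from h import *
import pickle
o=observe(); R=np.array(o['eef_rot']);print(o['clock'],o['tool_pos'],np.degrees(np.arctan2(R[1,0],R[0,0])),R[:,2],o['force'],o['torque'],o['joint_positions'])
for n in('scene','side','wrist'):
    s=snapshot(n); save(s,n+'2.png'); pickle.dump(s,open(n+'2.pkl','wb'))
E
```

```text
clock: 7.8
tool_pos: [0.5303, -0.0376, 0.2747]
clock: 8.22
tool_pos: [0.5323, 0.1125, 0.2748]
clock: 8.63
tool_pos: [0.534, 0.2588, 0.2747]
clock: 9.05
tool_pos: [0.5361, 0.2725, 0.2746]
clock: 9.47
tool_pos: [0.5358, 0.2742, 0.2749]
eef_rot: [[0.171, 0.985, -0.003], [0.985, -0.171, -0.0], [-0.001, -0.002, -1.0]]
force: [0.3, -0.2, -3.5]
grip_width: 0.009
finger_force: 78.1
9.4667 [0.53576695 0.27424459 0.27488831] 80.17521208045294 [-2.52513170e-03 -1.33699586e-04 -9.99996803e-01] [ 0.32267642 -0.19977273 -3.52115394] [ 0.01107883 -0.0372708   0.02666494] [-0.25456247  0.53059985 -0.4199405   1.49566976  0.22493986  1.16559128
 -0.88404521]
```

View pics/wrist2.png

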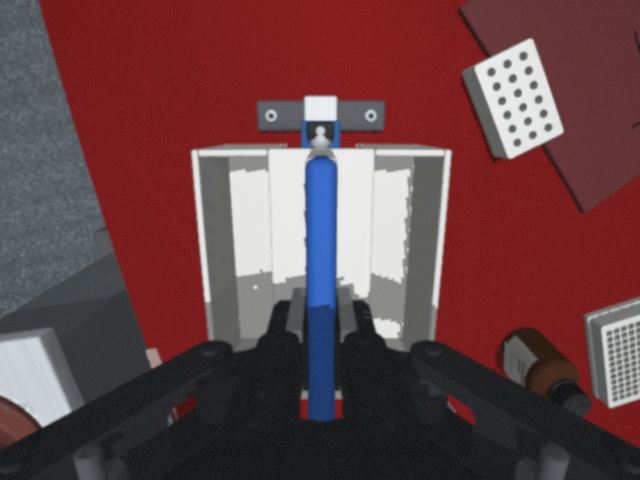

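The caddy hangs over the stand, with the handle at wrist column 321 and its far end at row 158. The far catch ball is visible at (320,133). I'm measuring the held caddy against the pins.

```bash
python3 - <<'E'
from h import *
import pickle
pm=np.array([.5351,.2699]);n=np.radians(80.2);ey=np.array([np.cos(n),np.sin(n)]);ex=np.array([ey[1],-ey[0]])
o=observe();print('TCP rel pins (x,y stand)',(np.array(o['tool_pos'])[:2]-pm)@np.c_[ex,ey]*1000)
for f in('wrist2','scene2','side2'):
    a=pickle.load(open(f+'.pkl','rb'));P=pts(a);hsv=cv2.cvtColor(a['image'],cv2.COLOR_RGB2HSV)
    L=P[...,:2]-pm;U=L@ex;V=L@ey;z=P[...,2];near=(abs(U)<.09)&(abs(V)<.09)&(a['depth']>0)
    hm=near&(z>.28)&(z<.32)&(hsv[...,1]>120)&(hsv[...,0]>100)&(hsv[...,0]<130)
    if hm.sum()>20:
        q=np.c_[U[hm],V[hm]]*1000; vv=q[:,1]; print(f,'handle n',hm.sum(),'z',np.percentile(z[hm],[5,50,98]).round(4),'u',np.percentile(q[:,0],[1,50,99]).round(1),'v',np.percentile(q[:,1],[.5,99.5]).round(1),'slope deg',np.degrees(np.polyfit(q[:,1],q[:,0],1)[0]).round(2))
    rm=near&(z>.242)&(z<.256)&(hsv[...,1]<60)
    if rm.sum()>20:
        q=np.c_[U[rm],V[rm]]*1000; print(f,'rim',rm.sum(),'u',np.percentile(q[:,0],[.5,99.5]).round(1),'v',np.percentile(q[:,1],[.5,99.5]).round(1),'z',np.median(z[rm]))
E
```

```text
TCP rel pins (x,y stand) [-0.21813944  4.68077726]
wrist2 handle n 7376 z [0.3022 0.3035 0.3056] u [-3.2  1.3  5.7] v [-24.2  67.3] slope deg -0.13
wrist2 rim 15440 u [-54.6  56.8] v [-54.3  67.6] z 0.24966933158192461
scene2 handle n 569 z [0.2902 0.3006 0.3052] u [-6.6 -4.1  2.5] v [-56.   64.6] slope deg 0.14
scene2 rim 2538 u [-57.2  55.5] v [-59.5  66. ] z 0.24938531943054892
side2 handle n 309 z [0.2943 0.3033 0.306 ] u [-5.1 -1.1  6.4] v [-50.   66.1] slope deg -1.37
side2 rim 2130 u [-55.9  55.8] v [-58.4  67.3] z 0.2497907801584961
```

```bash

python3 -m creep '[[[-0.0008,-0.0046,-0.015],[0,-0.0025,0]],[[0,0,-0.02],[0,0,0]],[[0,0,-0.02],[0,0,0]],[[0,0,-0.02],[0,0,0]],[[0,0,-0.01],[0,0,0]]]' | head -2
python3 -m creep '[[[0,0,-0.005],[0,0,0]],[[0,0,0],[0,0,0]],[[0,0,0],[0,0,0]],[[0,0,0],[0,0,0]],[[0,0,0],[0,0,0]]]'
python3 - <<'E'
from h import *
import pickle
pm=np.array([.5351,.2699]);n=np.radians(80.2);ey=np.array([np.cos(n),np.sin(n)]);ex=np.array([ey[1],-ey[0]])
o=observe();R=np.array(o['eef_rot']);print(o['tool_pos'],'rel pins',(np.array(o['tool_pos'])[:2]-pm)@np.c_[ex,ey]*1000,np.degrees(np.arctan2(R[1,0],R[0,0])),R[:,2])
s=snapshot('scene'); save(s,'scene3.png')
cv2.imwrite('pics/c3.png',cv2.cvtColor(cv2.resize(s['image'][190:390,100:320],None,fx=2.7,fy=2.7,interpolation=2),cv2.COLOR_RGB2BGR))
E
```

```text
clock: 10.03
tool_pos: [0.5337, 0.269, 0.1873]
clock: 10.45
tool_pos: [0.5356, 0.2705, 0.1861]
eef_rot: [[0.17, 0.985, 0.002], [0.985, -0.17, 0.001], [0.002, 0.002, -1.0]]
force: [0.1, -0.4, -2.0]
grip_width: 0.0089
finger_force: 78.1
[0.5355718  0.27050941 0.18612286] rel pins [0.36118935 0.68082383] 80.20293463951431 [ 0.00221659  0.00121374 -0.99999681]
```

View pics/c3.png

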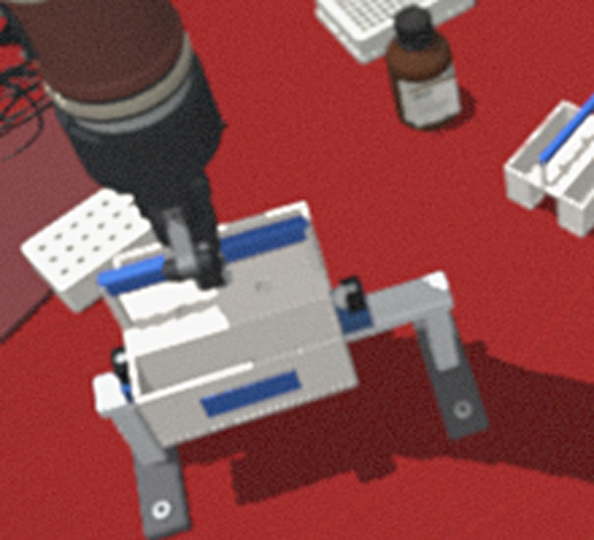

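The crop shows the caddy straddling the rail between the two catch housings, at crop (350,295) and (120,365). I'm descending gently to feel for the pins.

```bash

python3 -m creep '[[[-0.0003,-0.0006,-0.003],[0,0,0]],[[0,0,-0.003],[0,0,0]],[[0,0,-0.003],[0,0,0]],[[0,0,-0.003],[0,0,0]],[[0,0,-0.001],[0,0,0]]]'
python3 -m creep '[[[0,0,-0.001],[0,0,0]],[[0,0,-0.001],[0,0,0]],[[0,0,-0.001],[0,0,0]],[[0,0,-0.001],[0,0,0]],[[0,0,0],[0,0,0]]]'
python3 - <<'E'
from h import *
o=observe();print(o['tool_pos'],o['force'],o['torque'])
E
```

```text
clock: 10.92
tool_pos: [0.5342, 0.269, 0.171]
eef_rot: [[0.17, 0.985, -0.001], [0.985, -0.17, -0.001], [-0.001, -0.001, -1.0]]
force: [-0.0, 0.4, -2.4]
grip_width: 0.0087
finger_force: 78.2
clock: 11.33
tool_pos: [0.5345, 0.2693, 0.1676]
eef_rot: [[0.17, 0.985, -0.0], [0.985, -0.17, -0.0], [-0.0, -0.0, -1.0]]
force: [-0.6, -0.0, -2.8]
grip_width: 0.0089
finger_force: 78.1
[0.53451341 0.26930048 0.16761337] [-0.62153295 -0.02379388 -2.84829954] [ 0.00954769 -0.02168732 -0.04391782]
```

```bash

python3 -m creep '[[[0,0,-0.001],[0,0,0]],[[0,0,-0.001],[0,0,0]],[[0,0,-0.001],[0,0,0]],[[0,0,0],[0,0,0]],[[0,0,0],[0,0,0]]]'
python3 - <<'E'
from h import *
o=observe();print(o['tool_pos'],o['force'],o['torque'])
E
```

```text
clock: 11.75
tool_pos: [0.5345, 0.2693, 0.1647]
eef_rot: [[0.17, 0.985, -0.0], [0.985, -0.17, -0.0], [-0.0, -0.0, -1.0]]
force: [0.4, -0.8, -2.6]
grip_width: 0.0086
finger_force: 78.1
[0.53453132 0.26930759 0.1647175 ] [ 0.42546575 -0.75373518 -2.61098977] [-0.01472222 -0.00894715 -0.05215614]
```

```bash

python3 -m creep '[[[0,0,-0.001],[0,0,0]],[[0,0,-0.001],[0,0,0]],[[0,0,-0.001],[0,0,0]],[[0,0,0],[0,0,0]],[[0,0,0],[0,0,0]]]'
python3 -m creep '[[[0,0,-0.001],[0,0,0]],[[0,0,-0.001],[0,0,0]],[[0,0,0],[0,0,0]],[[0,0,0],[0,0,0]],[[0,0,0],[0,0,0]]]'
python3 - <<'E'
from h import *
o=observe();print(o['tool_pos'],o['force'],o['torque'])
E
```

```text
clock: 12.17
tool_pos: [0.5345, 0.2693, 0.1617]
eef_rot: [[0.17, 0.985, -0.0], [0.985, -0.17, -0.0], [-0.0, -0.0, -1.0]]
force: [-1.1, 0.5, -2.3]
grip_width: 0.0087
finger_force: 78.1
clock: 12.58
tool_pos: [0.5346, 0.2694, 0.1599]
eef_rot: [[0.17, 0.985, 0.0], [0.985, -0.17, -0.0], [-0.0, 0.0, -1.0]]
force: [-0.1, 0.2, -3.3]
grip_width: 0.0084
finger_force: 78.2
[0.53462712 0.26941327 0.1598712 ] [-0.0755619   0.16796171 -3.28198912] [ 0.04195264 -0.0603304  -0.01278991]
```

```bash

python3 -m creep '[[[0,0,-0.001],[0,0,0]],[[0,0,-0.001],[0,0,0]],[[0,0,0],[0,0,0]],[[0,0,0],[0,0,0]],[[0,0,0],[0,0,0]]]'
python3 -m creep '[[[0,0,-0.001],[0,0,0]],[[0,0,0],[0,0,0]],[[0,0,0],[0,0,0]],[[0,0,0],[0,0,0]],[[0,0,0],[0,0,0]]]'
python3 - <<'E'
from h import *
o=observe();print(o['tool_pos'],o['force'],o['torque'])
E
```

```text
clock: 13.0
tool_pos: [0.5349, 0.2695, 0.1585]
eef_rot: [[0.17, 0.985, 0.001], [0.985, -0.17, 0.0], [0.0, 0.001, -1.0]]
force: [-0.9, -0.2, 4.2]
grip_width: 0.0088
finger_force: 79.2
clock: 13.42
tool_pos: [0.5349, 0.2695, 0.158]
eef_rot: [[0.17, 0.985, 0.001], [0.985, -0.17, 0.0], [0.0, 0.001, -1.0]]
force: [-1.6, -2.2, 6.6]
grip_width: 0.0083
finger_force: 79.7
[0.53494561 0.26952276 0.15799025] [-1.61641931 -2.17369764  6.57159844] [-0.32222179  0.47669039 -0.0017546 ]
```

The force begins about 12.5 mm above the bar, where the catches should be, so the pins are through. I'm pressing on in 1 mm steps.

```bash

python3 -m creep '[[[0,0,-0.001],[0,0,0]],[[0,0,-0.0005],[0,0,0]],[[0,0,0],[0,0,0]],[[0,0,0],[0,0,0]],[[0,0,0],[0,0,0]]]'
python3 - <<'E'
from h import *
o=observe();print(o['tool_pos'],o['force'],o['torque'])
E
```

```text
clock: 13.83
tool_pos: [0.535, 0.2697, 0.1574]
eef_rot: [[0.17, 0.985, 0.002], [0.985, -0.17, 0.0], [0.001, 0.002, -1.0]]
force: [-2.3, -2.6, 11.1]
grip_width: 0.0085
finger_force: 80.5
[0.5350048  0.26973168 0.15743386] [-2.33390897 -2.63627698 11.14916741] [-0.47313032  0.62108423 -0.02590221]
```

```bash

python3 -m creep '[[[0,0,-0.001],[0,0,0]],[[0,0,0],[0,0,0]],[[0,0,0],[0,0,0]],[[0,0,0],[0,0,0]],[[0,0,0],[0,0,0]]]'
```

```text
clock: 14.25
tool_pos: [0.5349, 0.2698, 0.1557]
eef_rot: [[0.17, 0.985, 0.002], [0.985, -0.17, 0.0], [0.001, 0.001, -1.0]]
force: [-2.1, -1.4, 6.1]
grip_width: 0.009
finger_force: 79.7
```

```bash

python3 -m creep '[[[0,0,-0.001],[0,0,0]],[[0,0,-0.0005],[0,0,0]],[[0,0,0],[0,0,0]],[[0,0,0],[0,0,0]],[[0,0,0],[0,0,0]]]'
python3 - <<'E'
from h import *
o=observe();print(o['tool_pos'],o['force'],o['torque'])
E
```

```text
clock: 14.67
tool_pos: [0.5348, 0.2694, 0.1527]
eef_rot: [[0.17, 0.985, 0.0], [0.985, -0.17, 0.0], [0.0, 0.0, -1.0]]
force: [0.8, 0.0, 0.8]
grip_width: 0.0086
finger_force: 78.8
[0.53481928 0.26944172 0.1526502 ] [0.75821822 0.01507076 0.78237064] [-0.00958811 -0.03528923  0.03270863]
```

```bash

python3 -m creep '[[[0,0,-0.001],[0,0,0]],[[0,0,0],[0,0,0]],[[0,0,0],[0,0,0]],[[0,0,0],[0,0,0]],[[0,0,0],[0,0,0]]]'
```

```text
clock: 15.08
tool_pos: [0.5346, 0.2692, 0.1509]
eef_rot: [[0.17, 0.985, -0.001], [0.985, -0.17, -0.0], [-0.0, -0.001, -1.0]]
force: [2.0, 0.3, -4.4]
grip_width: 0.0086
finger_force: 77.8
```

```bash

python3 -m creep '[[[0,0,-0.001],[0,0,0]],[[0,0,-0.001],[0,0,0]],[[0,0,-0.001],[0,0,0]],[[0,0,0],[0,0,0]],[[0,0,0],[0,0,0]]]'
```

```text
clock: 15.5
tool_pos: [0.5345, 0.2693, 0.1484]
eef_rot: [[0.17, 0.985, -0.0], [0.985, -0.17, -0.0], [-0.0, -0.0, -1.0]]
force: [1.0, 0.2, -2.5]
grip_width: 0.0089
finger_force: 78.2
```

```bash

python3 -m creep '[[[0,0,-0.001],[0,0,0]],[[0,0,-0.0005],[0,0,0]],[[0,0,0],[0,0,0]],[[0,0,0],[0,0,0]],[[0,0,0],[0,0,0]]]'
```

```text
clock: 15.92
tool_pos: [0.5345, 0.2694, 0.1474]
eef_rot: [[0.17, 0.985, -0.0], [0.985, -0.17, -0.0], [-0.0, -0.0, -1.0]]
force: [-0.1, -0.9, 0.4]
grip_width: 0.0087
finger_force: 78.7
```

```bash

python3 -m creep '[[[0,0,-0.001],[0,0,0]],[[0,0,-0.0005],[0,0,0]],[[0,0,0],[0,0,0]],[[0,0,0],[0,0,0]],[[0,0,0],[0,0,0]]]'
```

```text
clock: 16.33
tool_pos: [0.5347, 0.2695, 0.146]
eef_rot: [[0.17, 0.985, 0.0], [0.985, -0.17, 0.0], [0.0, 0.0, -1.0]]
force: [-0.3, 0.2, 2.3]
grip_width: 0.0086
finger_force: 79.0
```

```bash

python3 -m creep '[[[0,0,-0.001],[0,0,0]],[[0,0,0],[0,0,0]],[[0,0,0],[0,0,0]],[[0,0,0],[0,0,0]],[[0,0,0],[0,0,0]]]'
python3 - <<'E'
from h import *
import pickle
o=observe();print(o['tool_pos'],o['force'],o['torque'])
pm=np.array([.5351,.2699]);n=np.radians(80.2);ey=np.array([np.cos(n),np.sin(n)]);ex=np.array([ey[1],-ey[0]])
for f in('wrist','scene','side'):
    a=snapshot(f);save(a,f+'4.png');P=pts(a);hsv=cv2.cvtColor(a['image'],cv2.COLOR_RGB2HSV)
    L=P[...,:2]-pm;U=L@ex;V=L@ey;z=P[...,2];near=(abs(U)<.09)&(abs(V)<.075)&(a['depth']>0)
    hm=near&(z>.14)&(z<.2)&(hsv[...,1]>120)&(hsv[...,0]>100)&(hsv[...,0]<130)
    rm=near&(abs(U)>.045)&(abs(U)<.058)&(z>.1)&(z<.15)&(hsv[...,1]<60)
    print(f,hm.sum(),'handle top',np.percentile(z[hm],[50,90,97]).round(4) if hm.sum()>20 else '','rim',[(np.percentile(z[rm&(U*sg>0)],[80,95]).round(4).tolist(),(rm&(U*sg>0)).sum()) for sg in(-1,1) if (rm&(U*sg>0)).sum()>10])
E
```

```text
clock: 16.75
tool_pos: [0.5347, 0.2695, 0.146]
eef_rot: [[0.17, 0.985, 0.001], [0.985, -0.17, -0.0], [0.0, 0.001, -1.0]]
force: [-0.5, -2.0, 6.7]
grip_width: 0.0086
finger_force: 79.7
[0.534728   0.26947924 0.14597803] [-0.46437648 -2.02012075  6.73486157] [-0.27419437  0.2917596   0.0003476 ]
wrist 7402 handle top [0.1747 0.1756 0.1762] rim [([0.1208, 0.1216], np.int64(3588)), ([0.1208, 0.1215], np.int64(3615))]
scene 412 handle top [0.1732 0.1758 0.1768] rim [([0.1201, 0.1218], np.int64(567)), ([0.1202, 0.1217], np.int64(250))]
side 201 handle top [0.1751 0.1772 0.1781] rim [([0.1218, 0.1237], np.int64(171)), ([0.1211, 0.1228], np.int64(179))]
```

The TCP holds at 0.146 m while the force rises. The rim is at 0.121 m and the handle top at 0.175 m, which matches the seat being on the bar. One more light press, then I relax the force and release.

```bash

python3 -m creep '[[[0,0,-0.001],[0,0,0]],[[0,0,0],[0,0,0]],[[0,0,0],[0,0,0]],[[0,0,0],[0,0,0]],[[0,0,0],[0,0,0]]]'
python3 -m creep '[[[0,0,0.001],[0,0,0]],[[0,0,0.001],[0,0,0]],[[0,0,0],[0,0,0]],[[0,0,0],[0,0,0]],[[0,0,0],[0,0,0]]]'
python3 -m creep '[[[0,0,0],[0,0,0]],[[0,0,0],[0,0,0]],[[0,0,0],[0,0,0]],[[0,0,0],[0,0,0]],[[0,0,0],[0,0,0]]]' 0.5 20
python3 -m creep '[[[0,0,0],[0,0,0]],[[0,0,0],[0,0,0]],[[0,0,0],[0,0,0]],[[0,0,0],[0,0,0]],[[0,0,0],[0,0,0]]]'
```

```text
clock: 17.32
tool_pos: [0.5347, 0.2695, 0.146]
eef_rot: [[0.17, 0.985, 0.001], [0.985, -0.17, -0.0], [0.0, 0.001, -1.0]]
force: [-2.8, -2.6, 11.8]
grip_width: 0.0088
finger_force: 80.4
clock: 17.73
tool_pos: [0.5347, 0.2694, 0.146]
eef_rot: [[0.17, 0.985, 0.0], [0.985, -0.17, -0.0], [-0.0, 0.0, -1.0]]
force: [-1.3, -0.7, 5.5]
grip_width: 0.0084
finger_force: 79.3
clock: 18.15
tool_pos: [0.5344, 0.2692, 0.1454]
eef_rot: [[0.17, 0.985, -0.001], [0.985, -0.17, -0.0], [-0.001, -0.001, -1.0]]
force: [0.0, -0.1, -0.4]
grip_width: 0.0427
finger_force: 0.0
clock: 18.57
tool_pos: [0.5346, 0.2694, 0.1458]
eef_rot: [[0.17, 0.985, -0.0], [0.985, -0.17, -0.0], [-0.0, -0.0, -1.0]]
force: [0.3, -0.0, 0.5]
grip_width: 0.0429
finger_force: 0.0
```

Released with zero residual force. Retreating straight up and checking.

```bash

python3 -m creep '[[[0,0,0.01],[0,0,0]],[[0,0,0.02],[0,0,0]],[[0,0,0.03],[0,0,0]],[[0,0,0.03],[0,0,0]],[[0,0,0.03],[0,0,0]]]' | head -2
python3 -m creep '[[[0,-0.02,0.03],[0,0,0]],[[0,-0.03,0.01],[0,0,0]],[[0,-0.03,0],[0,0,0]],[[0,-0.02,0],[0,0,0]],[[0,0,0],[0,0,0]]]' | head -2
python3 -m creep '[[[0,0,0],[0,0,0]],[[0,0,0],[0,0,0]],[[0,0,0],[0,0,0]],[[0,0,0],[0,0,0]],[[0,0,0],[0,0,0]]]' | head -2
python3 - <<'E'
from h import *
pm=np.array([.5351,.2699]);n=np.radians(80.2);ey=np.array([np.cos(n),np.sin(n)]);ex=np.array([ey[1],-ey[0]])
I=[]
for f in('wrist','scene','side'):
    a=snapshot(f);P=pts(a);hsv=cv2.cvtColor(a['image'],cv2.COLOR_RGB2HSV);I.append(a['image'])
    L=P[...,:2]-pm;U=L@ex;V=L@ey;z=P[...,2];near=(abs(U)<.09)&(abs(V)<.075)&(a['depth']>0)
    hm=near&(z>.15)&(z<.2)&(hsv[...,1]>120)&(hsv[...,0]>100)&(hsv[...,0]<130)
    rm=near&(abs(U)>.045)&(abs(U)<.058)&(z>.1)&(z<.15)&(hsv[...,1]<60)
    st=near&(abs(U)<.014)&(abs(V)<.05)&(z<.15)&(z>.11)
    print(f,'handle top ends',[np.percentile(z[hm&(V*sg>.02)],90).round(4) for sg in(-1,1) if (hm&(V*sg>.02)).sum()>5],'rim',[np.percentile(z[rm&(U*sg>0)],90).round(4) for sg in(-1,1) if (rm&(U*sg>0)).sum()>10],'seat top',np.percentile(z[st],[10,50,97]).round(4) if st.sum()>10 else '')
c=cv2.resize(I[1][230:400,100:300],(590,500),interpolation=2)
cv2.imwrite('pics/fin.png',cv2.cvtColor(c,cv2.COLOR_RGB2BGR)); 
E
```

```text
clock: 18.98
tool_pos: [0.5344, 0.2694, 0.2679]
clock: 19.4
tool_pos: [0.5358, 0.1628, 0.3069]
clock: 19.82
tool_pos: [0.5343, 0.1706, 0.3057]
wrist handle top ends [np.float64(0.1761), np.float64(0.1763)] rim [np.float64(0.1223), np.float64(0.1217)] seat top [0.1205 0.1214 0.1229]
scene handle top ends [np.float64(0.1756), np.float64(0.1762)] rim [np.float64(0.1216), np.float64(0.1216)] seat top [0.1196 0.1214 0.1385]
side handle top ends [np.float64(0.1772), np.float64(0.1775)] rim [np.float64(0.1232), np.float64(0.1221)] seat top [0.1205 0.1226 0.1391]
```

View pics/fin.png

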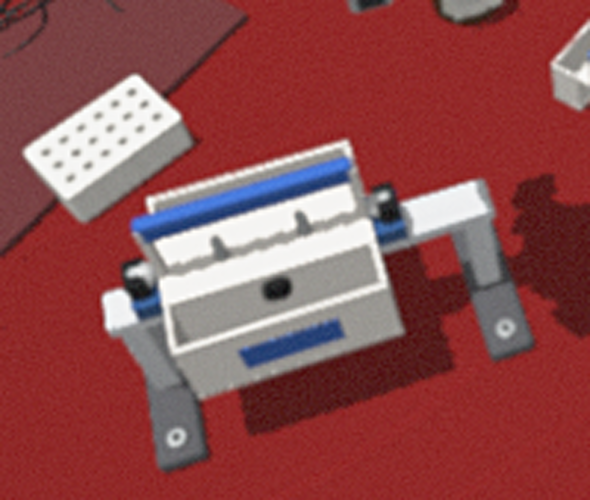

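Both pins show above the seat at crop (220,247) and (303,222). The seat top measures 0.121 m (bar 0.115 plus the 6 mm plate), level at both ends, and the gripper is clear.

```bash
python3 -c "
from station import close_job; print(close_job())"
```

```text
the job is handed in; nothing more can be done
None
```

The caddy hangs on the blue bar with both pins through its seat holes, seated flush past both catches and released; the highest force read while pressing was about 12 N (roughly 1.5 kg with the caddy's weight), the bottles and timer were not touched, and the job was handed in at about 20 s.

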